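# Refit the gas burner's loose knob and hold the valve down

## Task

First clear the burner's gas cut-off: press the red reset button fully down and let it come back up. Then take the loose black knob from the worktop, turn it so that its white pointer matches the flat of the brass D-shaped valve spindle, slide it fully home onto the spindle, and push it down against the spindle's spring, as when lighting the burner. Finish still holding the knob pushed fully down; leave the mug, the jar and the green bowl where they stand.

Things in the scene. Friction and masses are not known exactly. Their poses are not given: they have to be found in the camera images.
- hob: Fixed table-top gas burner, a steel box 340 (x) x 280 (y) x 85 mm high; origin under its centre; x points from the control strip at the front edge to the rear, z up. Burner head and pan support (radius 100, 30 mm high) stand 50 mm behind the centre. Valve axis at x -120, y +60 mm, reset button at x -120, y -70 mm. Place varies, turned by up to 0.2 rad.
- reset_top (a point): Centre of the top face of the red round reset button (28 mm across, in a black housing 44 mm across), about 22 mm above the burner's top when up; moves down when pressed (z up).
- reset (a joint): Travel of the reset button in m: 0 up, 0.006 fully down. It springs back; starts to move at about 1.5 N, fully down takes about 5 N.
- spindle_top (a point): Centre of the upper end of the brass valve spindle, on its axis: an upright D-shaft 14 mm across, its flat 3.5 mm from the axis, tip chamfered 2 mm over 3 mm, standing 24 mm above a dark collar (44 mm across, 6 mm high) on the burner. x points level from the axis out through the flat (a white mark on the collar lies on that side), within 0.8 rad of world +x; z up.
- spindle (a joint): How far the spindle is pushed down in m: 0 up, 0.006 fully down. Spring: starts to move at about 4 N, fully down at about 10 N. It does not turn.
- knob_center (a point): Centre of the loose black knob (about 60 g), 21 mm above its underside. A round skirt 46 mm across, 20 mm high, carries a bar grip 44 mm long (x), 14 mm wide (y), 22 mm high; whole height 42 mm. x points along the bar to the end with the white pointer, within 0.7 rad of world +x at the start; z up. It stands upright on the worktop, left or right of the burner.
- knob: The same knob, origin at the centre of its underside. Bore from below: D-shaped, 16 mm across and deep, flat on the pointer (+x) side 4.3 mm from the axis, so it goes on only with its x along the spindle's x (within about 0.1 rad), with 1 mm of play. Fully home, the knob's centre is 5 mm above the spindle's upper end; the skirt is 8 mm above the collar, 2 mm when pushed down.
- mug: Bystander: white mug, 76 mm across, 85 mm high, origin under its centre. Stands on the side of the burner where the knob is not.
- jar: Bystander: amber jar with a red cap, 70 mm across, 90 mm high, origin under its centre.
- bowl: Bystander: green plastic bowl of onions and tomatoes, 170 mm across, about 95 mm high with its contents, origin under its centre.

How it is judged:
By the outcome, as a careful person would: the job done as asked, in the order asked, and still so for the second after the job is handed in, while the arm keeps its last pose, push and grip.
It also fails if it takes over 51 s, if anything falls off the work surface, if the arm or the gripper's body presses on something with over 40 N, if the wrist force passes 120 N, or if a joint passes its speed limit or range.

## Robot

A 6-joint arm with a two-finger parallel gripper is mounted at the origin on the work surface. World frame = base frame: x ahead of the robot, y to its left, z up, the work surface at z = 0. Lengths are in m, angles in degrees, forces in N, time in s.
With the tool pointing down it reaches from about 0.3 to 0.75 m from the base axis. Payload 8.5 kg.
Tool frame: the origin (TCP) lies between the finger pads; the fingertips stand 22 mm ahead of it and the grasp point (between the pads) lies 3 mm ahead of it (env.nose_length is the distance from the TCP to the fingertips, in m); z points along the fingers, x is the direction in which the jaws open and shut, and the axes are right-handed (so a half turn about z gives the same grasp; the last joint's range is limited). The gripper opens to 85 mm and grips with 20 to 120 N. Pads are 22 mm wide; open, the fingers measure 114 mm over their backs; the gripper's body (76 mm by 85 mm) begins 54 mm behind the grasp point. The pads swing forward as they close: fully open they stand 13 mm farther back than shut.
Start: joints at [-78.742, 21.807, 74.336, -0, 83.858, -12.336], TCP at [0.22, -0.504, 0.253] pointing down, gripper open.
Joint ranges: [-178.18, 178.18], [-50.72, 133.34], [12.68, 142.11], [-81.47, 261.47], [9.98, 163.14], [-165.26, 165.26]. Speed limits (degrees/s): [136.94, 136.94, 180, 180, 180, 180].

## Interface

Orientations are given as a 3x3 rotation matrix whose columns are the frame's x, y, z axes.
In Python, from rig import env gives the robot as it stands.
- The arm moves only by the tool arm_command, never from a script. Its argument "steps" is a list of rows, each an object with "delta_pos": the shift along the world's x, y, z in mm, a list of three; "dr": the turn, a rotation vector about the world's x, y, z in degrees, a list of three. In form: [{"delta_pos": [dx, dy, dz], "dr": [wx, wy, wz]}, ...]. A call has 1 to 20 rows; each row shifts and turns the commanded pose from where the row before left it; what a row does not reach is not made up. A row lasts 1/10 s, in which the tool goes at most 50 mm and 8.59 degrees, less where a joint would pass 70% of its speed; a pose out of reach is approached as far as the arm can. A call with a gripper value outside its range is refused whole. "grip" is the opening, from 0 (shut) to 1 (fully open), set as the call begins (left out, the last holds). The fingers move at their own pace and stop on an object; "squeeze" is the grip in N (left out, the last holds). Time passes only in rows, so rows that do not move let the fingers close. It gives the time, the measured TCP pose, the force and the opening at its end, in the units of the state.
- env.observe(): the state, without advancing time (a new reading comes with each control period).
- env.get_image(name): name is "scene" or "side" or "wrist"; returns the picture (480x640x3 uint8, blue, green, red); there is no depth.
- env.get_calibration(name): a dict with "fx", "fy", "cx", "cy" (pixels), "view" (4x4, takes a point from world to camera coordinates). Camera axes: x right, y up, looking along -z (the intrinsics and any distortion apply to the point x, -y, -z); pixel columns grow to the right and rows downward; lengths in m; the calibration is good to about 2 mm. A picture is of the moment at which its call begins: read the wrist's pose just before it. get_calibration takes no time and is no camera call; for the wrist camera it gives the pose at the moment of the call.
- env.close_job(): hands the job in, once; it reports no verdict.
The state is a dict: "time_s": time; "q": joint angles; "qvel": joint speeds; "joint_efforts": joint torques, N m; "position": TCP position; "tool_rot": TCP orientation; "ft_force": force on the tool from outside, world axes, zero at the start; "wrist_torque": the same for the moment, N m; "grip_width": finger opening in m.
Only numpy, scipy, OpenCV 4.12 (cv2) and the standard library are available. Lean on these libraries where they do the work, as an engineer would, in place of code of your own. Each camera call takes 0.05 s, during which the arm holds its last target. There are 200 camera calls.

## Working session

There is one attempt and no reset: what is moved stays moved. The work goes in short steps, Python scripts to look and compute and a tool call to move; the robot and the scene stay as the last step left them, time stands still between calls to the robot, and variables do not carry over. Pictures are saved under pics/ and viewed, about 8 in all and at most 12, crops included, and the job is handed in when it is done.

Besides the shell and the picture viewer there is one more tool, called after "Request:" as name([rows], argument=value, ...), one row to a line, values as JSON. arm_command: Moves the arm, as the interface text tells. Its arguments: {"type":"object","properties":{"steps":{"type":"array"},"grip":{"type":"number"},"squeeze":{"type":"number"}},"required":["steps"]}

```bash
mkdir -p pics; ls
python3 - <<'E'
from rig import env
import cv2,json
o=env.observe();print(o)
for n in("scene","side"):
    cv2.imwrite(f"pics/{n}0.png",env.get_image(n))
    print(n,env.get_calibration(n))
E
```

```text
pics
{'time_s': 0.0, 'q': array([-7.87431855e+01,  2.18409166e+01,  7.43875605e+01, -5.98693516e-06,
        8.38591284e+01, -1.23361243e+01]), 'qvel': array([ 0.17305418, -0.0607396 , -0.07848997, -0.01732572, -0.01980595,
        0.01862654]), 'joint_efforts': array([-3.13287797e-03, -4.48470032e+01, -2.31281376e+01, -3.68446335e-04,
        4.74664557e-03, -1.72735793e-05]), 'position': array([ 0.22006803, -0.50374431,  0.25269593]), 'tool_rot': array([[ 4.00235884e-01, -9.16412106e-01, -2.98574289e-04],
       [-9.16410937e-01, -4.00235862e-01,  1.49956963e-03],
       [-1.49372390e-03, -3.26564832e-04, -9.99998831e-01]]), 'ft_force': array([ 0.69244461,  0.18970645, -0.11020422]), 'wrist_torque': array([ 0.06097534, -0.00123373,  0.00647584]), 'grip_width': 0.08536542308957676}
scene {'fx': 495.3370501940761, 'fy': 495.3370501940761, 'cx': 326.62909455574174, 'cy': 237.60708202657636, 'view': array([[-0.22991508,  0.97303877, -0.01829245,  0.13941874],
       [-0.61614635, -0.1309858 ,  0.77666363,  0.26025069],
       [ 0.75332777,  0.18983751,  0.6296499 , -1.65759884],
       [ 0.        ,  0.        ,  0.        ,  1.        ]])}
side {'fx': 510.7593914248972, 'fy': 510.7593914248972, 'cx': 326.995744952127, 'cy': 240.00342861519127, 'view': array([[-0.77383689, -0.63306628,  0.02008881,  0.40484629],
       [ 0.41499266, -0.48280093,  0.7711578 , -0.30938256],
       [-0.4784951 ,  0.60508706,  0.63632703, -0.81207278],
       [ 0.        ,  0.        ,  0.        ,  1.        ]])}
```

View pics/scene0.png

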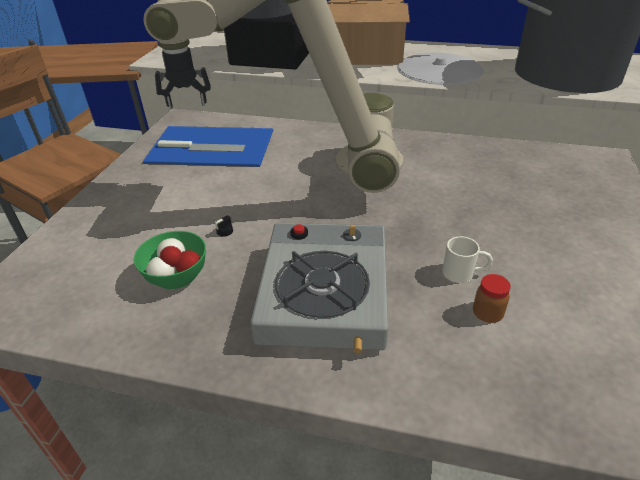

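View pics/side0.png

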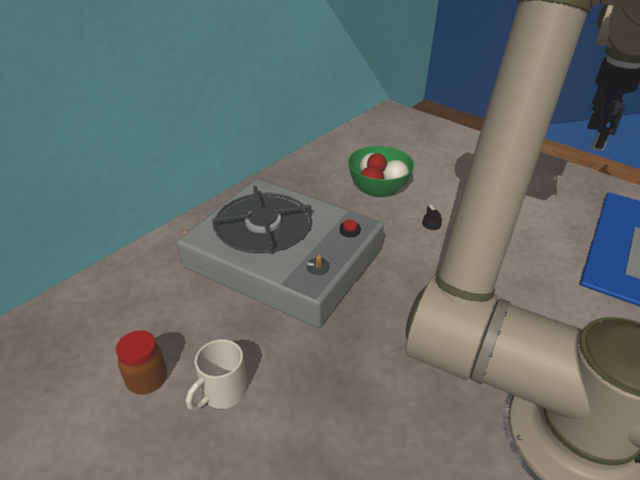

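The scene picture shows the button at about (299,229), the spindle tip at (352,227) and the knob at (225,227). The side picture has the button at (350,225), the spindle tip at (319,255) and the knob at (432,217).

```bash
cat > h.py <<'E'
import numpy as np, cv2
def P(c):
    K=np.array([[c['fx'],0,c['cx']],[0,c['fy'],c['cy']],[0,0,1.]])
    return K@np.diag([1,-1,-1.])@np.array(c['view'])[:3]
def tri(obs):  # [(calib,(u,v)),...]
    A=[]
    for c,(u,v) in obs:
        p=P(c); A+= [u*p[2]-p[0], v*p[2]-p[1]]
    X=np.linalg.svd(np.array(A))[2][-1]; X=X[:3]/X[3]
    err=[np.round(proj(c,X)-np.array(uv),1) for c,uv in obs]
    return X,err
def proj(c,X):
    q=P(c)@np.r_[X,1]; return q[:2]/q[2]
def onz(c,uv,z):
    p=P(c); u,v=uv
    A=np.array([u*p[2]-p[0],v*p[2]-p[1]])
    return np.r_[np.linalg.solve(A[:,:2],-A[:,3]-A[:,2]*z),z]
E
python3 - <<'E'
from rig import env
from h import *
s,d=env.get_calibration("scene"),env.get_calibration("side")
for n,a,b in [("reset",(299.5,229),(350,225)),("spin",(352.5,226.5),(319,254)),("knob",(225.5,226),(432,217)),("bowl",(171,260),(381,171)),("mugrim",(462,246),(220,356)),("jarcap",(495,286),(138,348))]:
    X,e=tri([(s,a),(d,b)]);print(n,X.round(4),e)
a=cv2.imread("pics/scene0.png");b=cv2.imread("pics/side0.png")
f=lambda im,x,y,w,h,k:cv2.resize(im[y:y+h,x:x+w],None,fx=k,fy=k,interpolation=cv2.INTER_CUBIC)
cv2.imwrite("pics/c.png",np.hstack([f(a,205,205,40,40,9),f(b,412,195,40,40,9)]))
E
```

```text
reset [ 0.5334 -0.0837  0.1014] [array([-0.1, -0.2]), array([-0.2,  0.2])]
spin [0.5131 0.0422 0.1155] [array([-0.7, -0.7]), array([-0.9,  0.8])]
knob [ 0.4635 -0.3188  0.0214] [array([-0.4, -0.5]), array([-0.4,  0.5])]
bowl [ 0.6519 -0.3779  0.0467] [array([0.3, 0.4]), array([ 0.3, -0.3])]
mugrim [0.4967 0.3043 0.0851] [array([-0.2, -0.1]), array([-0.3,  0.2])]
jarcap [0.613  0.3771 0.0803] [array([-0.5, -0.2]), array([-0.6,  0.3])]
```

View pics/c.png

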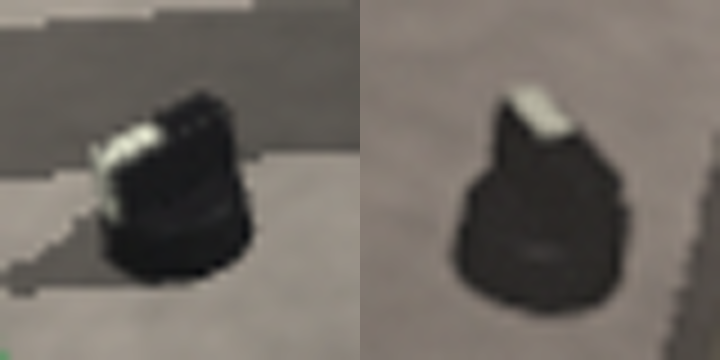

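Run:
```python
from rig import env
from h import *
s,d,w=[env.get_calibration(n) for n in("scene","side","wrist")]
A=onz(s,(205+105/9,205+140/9),.042);B=onz(s,(205+212/9,205+98/9),.042);print(A,B,np.degrees(np.arctan2(*(A-B)[1::-1])))
A=onz(d,(412+527/9-40,195+90/9),.042)
V=w['view'];print(w['fx'],w['cx'],w['cy']);o=env.observe();R=o['tool_rot']
c=-V[:3,:3].T@V[:3,3];print("cam in tool",R.T@(c-o['position']),"axes in tool",(R.T@V[:3,:3].T).round(3))
```

```text
[ 0.47203741 -0.33654563  0.042     ] [ 0.44543483 -0.31295854  0.042     ] -41.56168558824069
357.3972193387019 316.8376681270019 245.18407476798316
cam in tool [-0.00094956 -0.08008683 -0.12144095] axes in tool [[ 1.     0.     0.001]
 [ 0.001 -0.949 -0.316]
 [ 0.001  0.316 -0.949]]
```

Request:
arm_command([
  {"delta_pos": [18, 17, 0], "dr": [0, 0, -5.1]},
  {"delta_pos": [18, 17, 0], "dr": [0, 0, -5.1]},
  {"delta_pos": [18, 17, 0], "dr": [0, 0, -5.1]},
  {"delta_pos": [18, 17, 0], "dr": [0, 0, -5.1]},
  {"delta_pos": [18, 17, 0], "dr": [0, 0, -5.1]},
  {"delta_pos": [18, 17, 0], "dr": [0, 0, -5.1]},
  {"delta_pos": [18, 17, 0], "dr": [0, 0, -5.1]},
  {"delta_pos": [18, 17, 0], "dr": [0, 0, -5.1]},
  {"delta_pos": [18, 17, 0], "dr": [0, 0, -5.1]},
  {"delta_pos": [18, 17, 0], "dr": [0, 0, -5.1]},
  {"delta_pos": [18, 17, 0], "dr": [0, 0, -5.1]},
  {"delta_pos": [18, 17, 0], "dr": [0, 0, -5.1]},
  {"delta_pos": [0, 0, 0], "dr": [0, 0, 0]},
  {"delta_pos": [0, 0, 0], "dr": [0, 0, 0]},
], grip=0)

```text
time_s: 1.5
position: [0.4361, -0.2999, 0.253]
tool_rot: [[-0.608, -0.794, -0.001], [-0.794, 0.608, 0.0], [0.0, 0.001, -1.0]]
ft_force: [-0.1, 0.0, -0.1]
grip_width: -0.0
```

```bash
cat > snap.py <<'E'
import sys,pickle,cv2
from rig import env
n=sys.argv[1]
c=env.get_calibration("wrist");o=env.observe();im=env.get_image("wrist")
pickle.dump((c,o),open(f"pics/{n}.pkl","wb"));cv2.imwrite(f"pics/{n}.png",im)
print(o['time_s'],o['position'].round(4),o['tool_rot'].round(3).tolist(),o['ft_force'].round(2),o['grip_width'])
E
python3 snap.py w1
```

```text
1.5 [ 0.4361 -0.2999  0.253 ] [[-0.608, -0.794, -0.001], [-0.794, 0.608, 0.0], [0.0, 0.001, -1.0]] [-0.06  0.01 -0.15] -2.226782369827525e-05
```

View pics/w1.png

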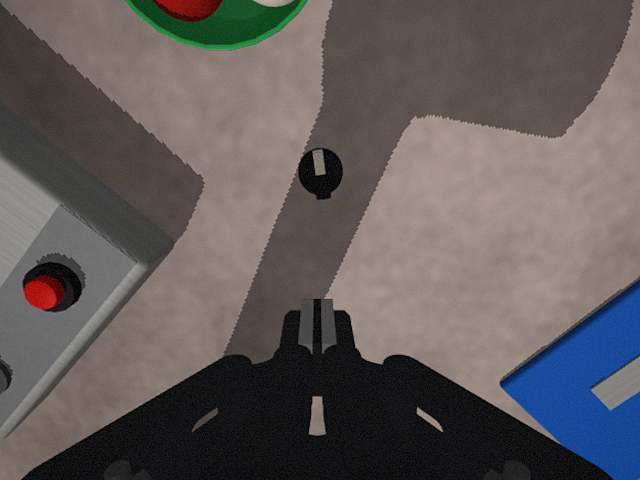

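The knob's pointer runs from (318,150) to (320,175), and the far end of the bar is at about (322,195). The reset top is at about (43,293).

Run:
```python
from h import *
import pickle
c,o=pickle.load(open("pics/w1.pkl","rb"))
im=cv2.imread("pics/w1.png");
cv2.imwrite("pics/w1c.png",np.hstack([cv2.resize(im[140:205,285:355],None,fx=7,fy=7,interpolation=2),cv2.resize(im[255:320,10:50],None,fx=7,fy=7,interpolation=2)]))
A=onz(c,(318,150),.042);B=onz(c,(322,195),.042);print(A,B,(A+B)/2,np.linalg.norm(A-B),np.degrees(np.arctan2(*(A-B)[1::-1])))
print(onz(c,(320.5,171.5),.012),onz(c,(43,293),.107))
```

```text
[ 0.48205719 -0.33700339  0.042     ] [ 0.44736855 -0.31515246  0.042     ] [ 0.46471287 -0.32607793  0.042     ] 0.04099712544656705 -32.20748424723183
[ 0.46245863 -0.32521637  0.012     ] [ 0.53297125 -0.08935315  0.107     ]
```

View pics/w1c.png

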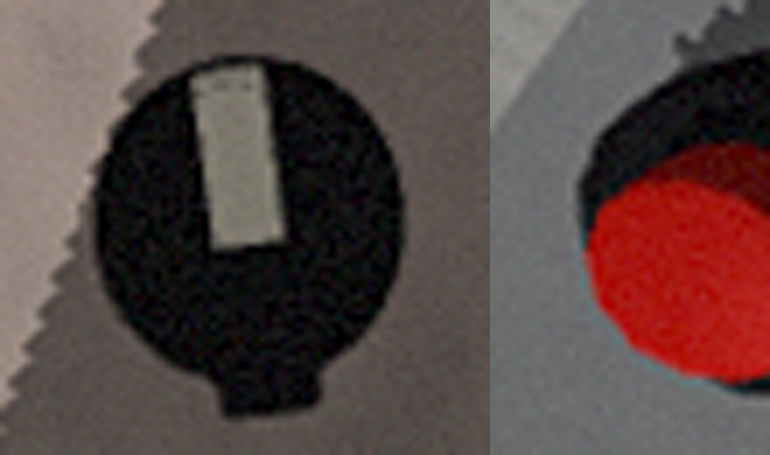

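Request:
arm_command([
  {"delta_pos": [16, 36, 0], "dr": [0, 0, 6.2]},
  {"delta_pos": [16, 36, 0], "dr": [0, 0, 6.2]},
  {"delta_pos": [16, 36, 0], "dr": [0, 0, 6.2]},
  {"delta_pos": [16, 36, 0], "dr": [0, 0, 6.2]},
  {"delta_pos": [16, 36, 0], "dr": [0, 0, 6.2]},
  {"delta_pos": [16, 34, 0], "dr": [0, 0, 6.2]},
  {"delta_pos": [0, 0, 0], "dr": [0, 0, 0]},
  {"delta_pos": [0, 0, 0], "dr": [0, 0, 0]},
])

```text
time_s: 2.35
position: [0.532, -0.0864, 0.2531]
tool_rot: [[-0.007, -1.0, -0.0], [-1.0, 0.007, -0.0], [0.0, 0.0, -1.0]]
ft_force: [-0.3, -0.1, -0.3]
grip_width: 0.0
```

```bash
python3 snap.py w2
```

```text
2.35 [ 0.532  -0.0864  0.2531] [[-0.007, -1.0, -0.0], [-1.0, 0.007, -0.0], [0.0, 0.0, -1.0]] [-0.3  -0.05 -0.28] 7.751311598544292e-06
```

View pics/w2.png

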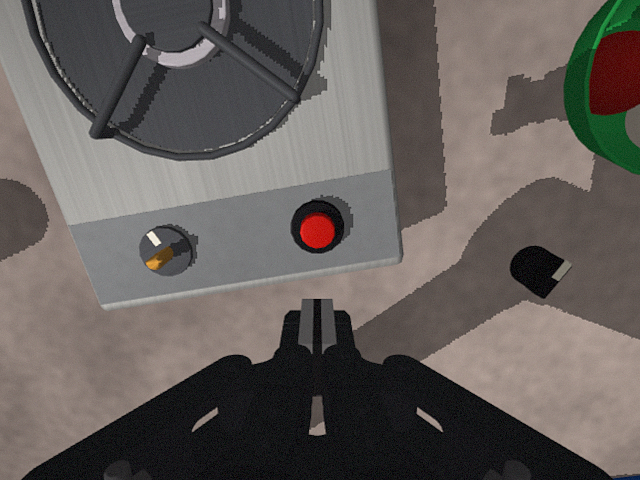

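Reset top at (317.5,231), collar centre at about (165.5,250), white collar mark at (153,239), and spindle tip at about (155,263).

Run:
```python
from h import *
from rig import env
import pickle
c1,_=pickle.load(open("pics/w1.pkl","rb"));c,o=pickle.load(open("pics/w2.pkl","rb"))
s,d=env.get_calibration("scene"),env.get_calibration("side")
R=onz(c,(317.5,231),.107)
print(tri([(c1,(44,294)),(c,(317.5,231))]),R)
K=onz(c,(165.5,250),.090);print("collar",K,"mark",onz(c,(153,239),.091))
print("spin tri",tri([(s,(352.5,226.5)),(d,(319,254)),(c,(155,262))]), "yaw hob",np.degrees(np.arctan2(-(K-R)[0],(K-R)[1])),np.hypot(*(K-R)[:2]))
m=onz(c,(153,239),.091);print("spindle yaw",np.degrees(np.arctan2(*(m-K)[1::-1])))
A=onz(c1,(317.6,150),.042);B=onz(c1,(323.7,199),.042);print("knob",A,B,(A+B)/2,np.linalg.norm(A-B),np.degrees(np.arctan2(*(A-B)[1::-1])))
im=cv2.imread("pics/w2.png")
cv2.imwrite("pics/w2c.png",cv2.resize(im[215:290,125:205],None,fx=8,fy=8,interpolation=2))
```

```text
(array([ 0.5326753 , -0.08624141,  0.10356811]), [array([-0.1, -0.5]), array([-0.2,  0.5])]) [ 0.53410638 -0.08641523  0.107     ]
collar [0.51342757 0.04193958 0.09      ] mark [0.52353311 0.05051699 0.091     ]
spin tri (array([0.51282125, 0.04165658, 0.11502973]), [array([-0.9, -0.6]), array([-0.6,  0.9]), array([-2. , -0.7])]) yaw hob 9.152085481541432 0.13000987924338053
spindle yaw 40.324060999821064
knob [ 0.48227652 -0.33671762  0.042     ] [ 0.4433798  -0.31412752  0.042     ] [ 0.46282816 -0.32542257  0.042     ] 0.04498075399466515 -30.14678895913077
```

View pics/w2c.png

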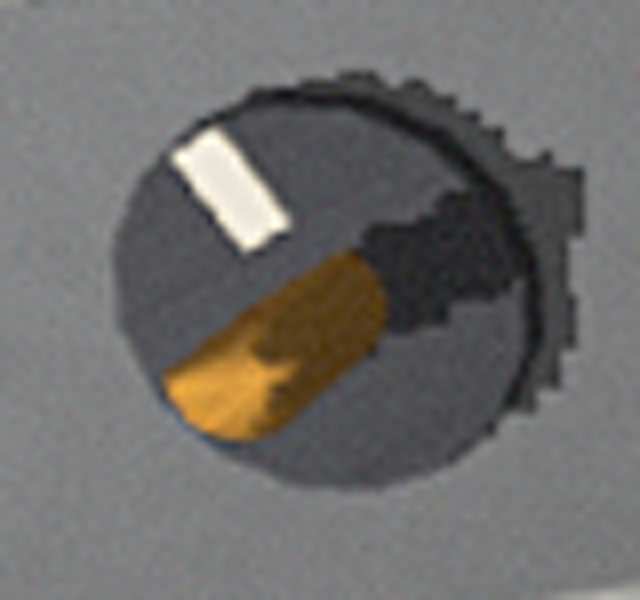

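Request:
arm_command([
  {"delta_pos": [1.5, 0, -35], "dr": [0, 0, 0]},
  {"delta_pos": [0, 0, -35], "dr": [0, 0, 0]},
  {"delta_pos": [0, 0, -35], "dr": [0, 0, 0]},
  {"delta_pos": [0, 0, -15], "dr": [0, 0, 0]},
  {"delta_pos": [0, 0, 0], "dr": [0, 0, 0]},
  {"delta_pos": [0, 0, 0], "dr": [0, 0, 0]},
])

```text
time_s: 3.0
position: [0.5337, -0.0873, 0.134]
tool_rot: [[-0.009, -1.0, 0.001], [-1.0, 0.009, -0.0], [0.0, -0.001, -1.0]]
ft_force: [0.1, -0.0, -0.1]
grip_width: 0.0003
```

Run:
```python
from h import *
import pickle
c,o=pickle.load(open("pics/w2.pkl","rb"))
f=lambda x,y:onz(c,(125+x/8,215+y/8),.0912)
for a,b in [((170,155),(247,253)),((215,127),(292,225))]:
    print(np.degrees(np.arctan2(*(f(*a)-f(*b))[1::-1])))
K=f(322,292);m=f(231,190);print(K,m,np.degrees(np.arctan2(*(m-K)[1::-1])))
print((f(113,290)+f(532,290))/2,np.linalg.norm(f(113,290)-f(532,290)))
```

```text
30.606478615270692
30.91757593961552
[0.51250912 0.04179704 0.0912    ] [0.52380771 0.04965933 0.0912    ] 34.8327076360721
[0.51273153 0.04171406 0.0912    ] 0.04406306059774618
```

Request:
arm_command([
  {"delta_pos": [0, 0, -2], "dr": [0, 0, 0]},
  {"delta_pos": [0, 0, -2], "dr": [0, 0, 0]},
  {"delta_pos": [0, 0, -2], "dr": [0, 0, 0]},
  {"delta_pos": [0, 0, 0], "dr": [0, 0, 0]},
  {"delta_pos": [0, 0, 0], "dr": [0, 0, 0]},
])

```text
time_s: 3.5
position: [0.5339, -0.0862, 0.1277]
tool_rot: [[-0.007, -1.0, 0.001], [-1.0, 0.007, -0.001], [0.001, -0.001, -1.0]]
ft_force: [0.2, -0.6, 2.5]
grip_width: -0.0001
```

Request:
arm_command([
  {"delta_pos": [0, 0, -1.5], "dr": [0, 0, 0]},
  {"delta_pos": [0, 0, -1.5], "dr": [0, 0, 0]},
  {"delta_pos": [0, 0, -1], "dr": [0, 0, 0]},
  {"delta_pos": [0, 0, -1], "dr": [0, 0, 0]},
  {"delta_pos": [0, 0, 0], "dr": [0, 0, 0]},
  {"delta_pos": [0, 0, 0], "dr": [0, 0, 0]},
])

```text
time_s: 4.1
position: [0.5339, -0.0862, 0.123]
tool_rot: [[-0.007, -1.0, 0.001], [-1.0, 0.007, -0.001], [0.001, -0.001, -1.0]]
ft_force: [-1.1, -2.5, 7.8]
grip_width: 0.0003
```

Request:
arm_command([
  {"delta_pos": [0, 0, -0.7], "dr": [0, 0, 0]},
  {"delta_pos": [0, 0, 0], "dr": [0, 0, 0]},
  {"delta_pos": [0, 0, 0], "dr": [0, 0, 0]},
  {"delta_pos": [0, 0, 0], "dr": [0, 0, 0]},
])

```text
time_s: 4.5
position: [0.5339, -0.0862, 0.1229]
tool_rot: [[-0.007, -1.0, 0.002], [-1.0, 0.007, -0.001], [0.001, -0.002, -1.0]]
ft_force: [-3.0, -1.5, 15.1]
grip_width: 0.0002
```

Request:
arm_command([
  {"delta_pos": [0, 0, 4], "dr": [0, 0, 0]},
  {"delta_pos": [0, 0, 10], "dr": [0, 0, 0]},
  {"delta_pos": [0, 0, 35], "dr": [0, 0, 0]},
  {"delta_pos": [0, 0, 35], "dr": [0, 0, 0]},
  {"delta_pos": [-10, -34, 10], "dr": [0, 0, -4.2]},
  {"delta_pos": [-10, -34, 0], "dr": [0, 0, -4.2]},
  {"delta_pos": [-10, -34, 0], "dr": [0, 0, -4.2]},
  {"delta_pos": [-10, -34, 0], "dr": [0, 0, -4.2]},
  {"delta_pos": [-10, -34, 0], "dr": [0, 0, -4.2]},
  {"delta_pos": [-10, -34, 0], "dr": [0, 0, -4.2]},
  {"delta_pos": [-10, -35, -20], "dr": [0, 0, -4.2]},
  {"delta_pos": [0, 0, -20], "dr": [0, 0, 0]},
  {"delta_pos": [0, 0, 0], "dr": [0, 0, 0]},
  {"delta_pos": [0, 0, 0], "dr": [0, 0, 0]},
], grip=0.6)

```text
time_s: 5.9
position: [0.4637, -0.3245, 0.176]
tool_rot: [[-0.496, -0.868, -0.0], [-0.868, 0.496, 0.001], [-0.001, 0.001, -1.0]]
ft_force: [-0.5, -0.1, 0.3]
grip_width: 0.0513
```

```bash
python3 snap.py w3; python3 -c "
from rig import env;print(env.nose_length)
import cv2;im=cv2.imread('pics/w3.png');cv2.imwrite('pics/w3c.png',cv2.resize(im[160:360,220:420],None,fx=3,fy=3,interpolation=2))"
```

```text
5.9 [ 0.4637 -0.3245  0.176 ] [[-0.496, -0.868, -0.0], [-0.868, 0.496, 0.001], [-0.001, 0.001, -1.0]] [-0.46 -0.05  0.31] 0.05126054895336002
0.022
```

View pics/w3c.png

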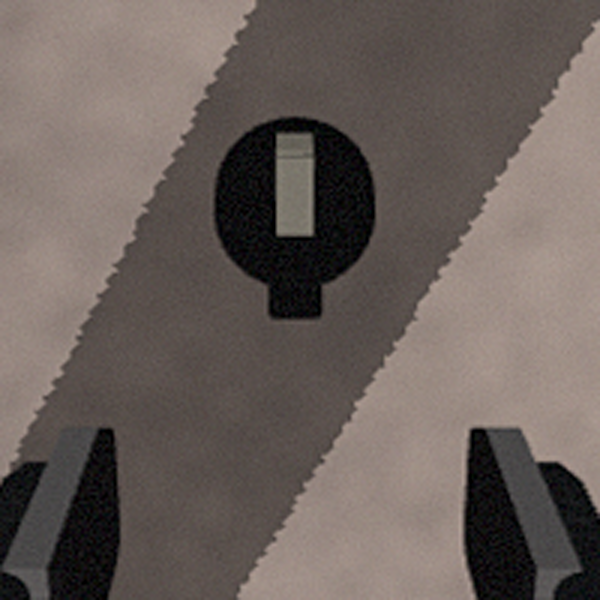

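The bar stands almost exactly upright in the picture: its top face runs from (295,157) to (295.5,318) in the crop.

Run:
```python
from h import *
import pickle
c,o=pickle.load(open("pics/w3.pkl","rb"));c1,_=pickle.load(open("pics/w1.pkl","rb"))
u=lambda x,y:(220+x/3,160+y/3)
A=onz(c,u(295,157),.042);B=onz(c,u(295.5,318),.042);print("knob",A,B,(A+B)/2,np.linalg.norm(A-B),np.degrees(np.arctan2(*(A-B)[1::-1])))
print(onz(c,u(295.5,202),.018),"inner pointer end z",tri([(c,u(295,237)),(c1,(320.6,175))]))
R=o['tool_rot'];print(np.degrees(np.arctan2(R[1,0],R[0,0])))
```

```text
knob [ 0.48027627 -0.33543137  0.042     ] [ 0.44356637 -0.3146137   0.042     ] [ 0.46192132 -0.32502254  0.042     ] 0.04220179668357998 -29.556963455397323
[ 0.46445908 -0.32661381  0.018     ] inner pointer end z (array([ 0.4631052 , -0.32555117,  0.04400875]), [array([-0.1,  0. ]), array([ 0.1, -0. ])])
-119.7670571977891
```

Request:
arm_command([
  {"delta_pos": [-1, -1, -30], "dr": [0, 0, 0]},
  {"delta_pos": [0, 0, -35], "dr": [0, 0, 0]},
  {"delta_pos": [0, 0, -35], "dr": [0, 0, 0]},
  {"delta_pos": [0, 0, -20], "dr": [0, 0, 0]},
  {"delta_pos": [0, 0, -10], "dr": [0, 0, 0]},
  {"delta_pos": [0, 0, 0], "dr": [0, 0, 0]},
  {"delta_pos": [0, 0, 0], "dr": [0, 0, 0]},
])

```text
time_s: 6.65
position: [0.4634, -0.3263, 0.047]
tool_rot: [[-0.497, -0.868, 0.002], [-0.868, 0.497, -0.002], [0.001, -0.002, -1.0]]
ft_force: [-0.5, -0.4, -0.5]
grip_width: 0.0517
```

Request:
arm_command([
  {"delta_pos": [0, 0, 0], "dr": [0, 0, 0]},
  {"delta_pos": [0, 0, 0], "dr": [0, 0, 0]},
  {"delta_pos": [0, 0, 0], "dr": [0, 0, 0]},
  {"delta_pos": [0, 0, 0], "dr": [0, 0, 0]},
  {"delta_pos": [0, 0, 0], "dr": [0, 0, 0]},
  {"delta_pos": [0, 0, 0], "dr": [0, 0, 0]},
], grip=0, squeeze=40)

```text
time_s: 7.25
position: [0.4629, -0.3263, 0.0466]
tool_rot: [[-0.497, -0.868, 0.001], [-0.868, 0.497, -0.001], [0.0, -0.002, -1.0]]
ft_force: [-1.2, 0.5, 6.3]
grip_width: 0.0127
```

Request:
arm_command([
  {"delta_pos": [0, 0, 15], "dr": [0, 0, 0]},
  {"delta_pos": [0, 0, 35], "dr": [0, 0, 0]},
  {"delta_pos": [0, 0, 40], "dr": [0, 0, 0]},
  {"delta_pos": [0, 0, 45], "dr": [0, 0, 0]},
  {"delta_pos": [0, 0, 40], "dr": [0, 0, 0]},
  {"delta_pos": [0.7, 30, 0], "dr": [0, 0, 5.6]},
  {"delta_pos": [0.7, 31, 0], "dr": [0, 0, 5.6]},
  {"delta_pos": [0.7, 31, 0], "dr": [0, 0, 5.6]},
  {"delta_pos": [0.7, 31, 0], "dr": [0, 0, 5.6]},
  {"delta_pos": [0.7, 31, 0], "dr": [0, 0, 5.6]},
  {"delta_pos": [0.7, 31, 0], "dr": [0, 0, 5.6]},
  {"delta_pos": [0.7, 31, 0], "dr": [0, 0, 5.6]},
  {"delta_pos": [0.7, 31, 0], "dr": [0, 0, 5.6]},
  {"delta_pos": [0.7, 31, 0], "dr": [0, 0, 5.6]},
  {"delta_pos": [0.7, 31, 0], "dr": [0, 0, 5.6]},
  {"delta_pos": [0, 32, 0], "dr": [0, 0, 5.6]},
  {"delta_pos": [0, 0, 0], "dr": [0, 0, 0]},
  {"delta_pos": [0, 0, 0], "dr": [0, 0, 0]},
])

```text
time_s: 9.05
position: [0.4695, 0.0152, 0.2207]
tool_rot: [[0.527, -0.85, 0.0], [-0.85, -0.527, -0.0], [0.0, 0.0, -1.0]]
ft_force: [0.1, -0.2, -1.4]
grip_width: 0.0131
```

```bash
python3 snap.py w4
python3 - <<'E'
from h import *
import pickle
c,o=pickle.load(open("pics/w4.pkl","rb"))
print(proj(c,np.array([.5127,.0417,.115])),proj(c,np.array([.5127,.0417,.091])))
im=cv2.imread('pics/w4.png');cv2.imwrite('pics/w4c.png',cv2.resize(im[60:360,220:420],None,fx=2,fy=2,interpolation=2))
E
```

```text
9.05 [0.4695 0.0152 0.2207] [[0.527, -0.85, 0.0], [-0.85, -0.527, -0.0], [0.0, 0.0, -1.0]] [ 0.12 -0.25 -1.36] 0.013116586110575233
[319.24336759 175.72457846] [319.0271737  171.16090878]
```

View pics/w4c.png

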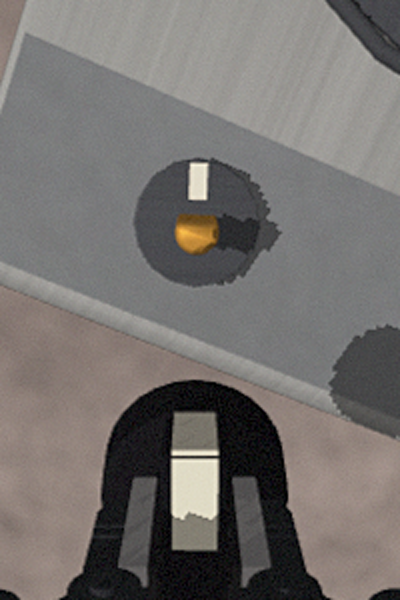

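Run:
```python
from h import *
import pickle
c,o=pickle.load(open("pics/w4.pkl","rb"));im=cv2.imread('pics/w4.png').astype(int)
R=o['tool_rot'];print("tool yaw+90",np.degrees(np.arctan2(R[1,0],R[0,0]))+90)
def rect(x0,x1,y0,y1,f):
    m=np.zeros(im.shape[:2],np.uint8);m[y0:y1,x0:x1]=f(im[y0:y1,x0:x1])
    n,l,s,ce=cv2.connectedComponentsWithStats(m);i=1+s[1:,4].argmax()
    p=np.argwhere(l==i)[:,::-1];print(s[i],ce[i]);return p,ce[i]
p,ce=rect(300,340,135,168,lambda a:(a.min(2)>170))
print(cv2.minAreaRect(p.astype(np.float32)))
lo,hi=ce+[0,0],ce
v=cv2.fitLine(p.astype(np.float32),cv2.DIST_L2,0,.01,.01).ravel();v=v[:2]*np.sign(-v[1])
a=onz(c,v*8+ce,.091);b=onz(c,ce-v*8,.091);print("mark yaw",np.degrees(np.arctan2(*(a-b)[1::-1])))
M=onz(c,ce,.091)
p,ce=rect(290,345,150,195,lambda a:((a[:,:,2]-a[:,:,0])>60)); print("spindle blob",p.min(0),p.max(0))
for uv in [(220+198.5/2,60+221.5/2)]: K=onz(c,uv,.091);print("collar",K,"mark",M,np.degrees(np.arctan2(*(M-K)[1::-1])))
p,ce=rect(295,345,255,340,lambda a:(a.min(2)>90)); print("pointer",p.min(0),p.max(0),ce)
# knob: expected pixel of pointer outer top end if knob centre on tool axis, underside 46.6 below TCP
for z in(.0046,.0066): print("expected outer top",proj(c,o['position']+R@np.array([0,-.022,z])))
```

```text
tool yaw+90 31.81737836780019
[315 142   9  18 145] [318.53103448 150.44137931]
((319.0, 150.5), (17.0, 8.0), 90.0)
mark yaw 31.157277822472516
[308 167  21  20 341] [317.74193548 176.19061584]
spindle blob [308 167] [328 186]
collar [0.51301959 0.04171706 0.091     ] mark [0.52432866 0.04933335 0.091     ] 33.95897815305985
[ 305  289   25   46 1069] [316.95603368 310.99719364]
pointer [305 289] [329 334] [316.95603368 310.99719364]
expected outer top [320.0593978  285.11596811]
expected outer top [320.01810419 282.95910993]
```

Request:
arm_command([
  {"delta_pos": [15, 9, 0], "dr": [0, 0, 0]},
  {"delta_pos": [15, 9, 0], "dr": [0, 0, 0]},
  {"delta_pos": [14.5, 8, 0], "dr": [0, 0, 0.4]},
  {"delta_pos": [0, 0, -25], "dr": [0, 0, 0]},
  {"delta_pos": [0, 0, -20], "dr": [0, 0, 0]},
  {"delta_pos": [0, 0, -6], "dr": [0, 0, 0]},
  {"delta_pos": [0, 0, 0], "dr": [0, 0, 0]},
  {"delta_pos": [0, 0, 0], "dr": [0, 0, 0]},
  {"delta_pos": [0, 0, 0], "dr": [0, 0, 0]},
])

```text
time_s: 10.0
position: [0.5146, 0.0407, 0.1706]
tool_rot: [[0.532, -0.847, 0.002], [-0.847, -0.532, -0.0], [0.001, -0.001, -1.0]]
ft_force: [-0.9, -0.2, -0.8]
grip_width: 0.0128
```

```bash
python3 snap.py w5
python3 - <<'E'
from rig import env
import cv2,numpy as np
a=env.get_image("scene");b=env.get_image("side")
f=lambda im,x,y:cv2.resize(im[y:y+60,x:x+60],None,fx=6,fy=6,interpolation=2)
cv2.imwrite("pics/s5.png",np.hstack([f(a,322,190),f(b,290,220)]))
E
```

```text
10.0 [0.5146 0.0407 0.1706] [[0.532, -0.847, 0.002], [-0.847, -0.532, -0.0], [0.001, -0.001, -1.0]] [-0.93 -0.19 -0.75] 0.012847830623932082
```

View pics/s5.png

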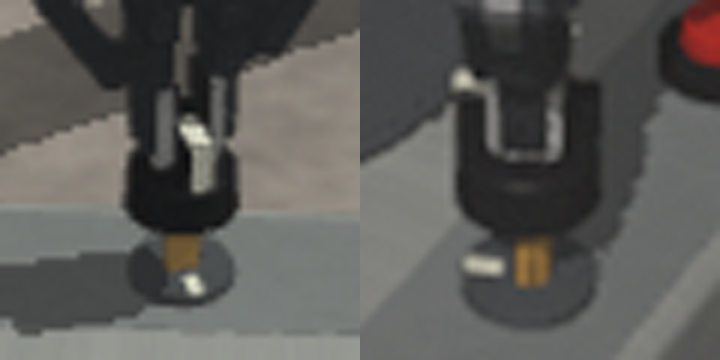

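The scene view shows the knob's skirt centred over the collar to about 0.3 mm. In the side view it stands about 0.7 mm to the left, so I will shift it slightly and descend gently.

Request:
arm_command([
  {"delta_pos": [-0.6, -0.2, -3], "dr": [0, 0, 0]},
  {"delta_pos": [0, 0, -3], "dr": [0, 0, 0]},
  {"delta_pos": [0, 0, -2], "dr": [0, 0, 0]},
  {"delta_pos": [0, 0, -2], "dr": [0, 0, 0]},
  {"delta_pos": [0, 0, -1.5], "dr": [0, 0, 0]},
  {"delta_pos": [0, 0, 0], "dr": [0, 0, 0]},
  {"delta_pos": [0, 0, 0], "dr": [0, 0, 0]},
])

```text
time_s: 10.85
position: [0.5136, 0.0408, 0.1581]
tool_rot: [[0.533, -0.846, 0.0], [-0.846, -0.533, -0.0], [0.0, -0.0, -1.0]]
ft_force: [0.4, -0.1, 0.6]
grip_width: 0.0132
```

Request:
arm_command([
  {"delta_pos": [0, 0, -1.5], "dr": [0, 0, 0]},
  {"delta_pos": [0, 0, -1.5], "dr": [0, 0, 0]},
  {"delta_pos": [0, 0, -1.5], "dr": [0, 0, 0]},
  {"delta_pos": [0, 0, 0], "dr": [0, 0, 0]},
  {"delta_pos": [0, 0, 0], "dr": [0, 0, 0]},
])

```text
time_s: 11.35
position: [0.5135, 0.0408, 0.1536]
tool_rot: [[0.533, -0.846, -0.0], [-0.846, -0.533, 0.0], [-0.0, 0.0, -1.0]]
ft_force: [-0.2, -0.3, -0.7]
grip_width: 0.0129
```

Request:
arm_command([
  {"delta_pos": [0, 0, -1.5], "dr": [0, 0, 0]},
  {"delta_pos": [0, 0, -1.5], "dr": [0, 0, 0]},
  {"delta_pos": [0, 0, -1.5], "dr": [0, 0, 0]},
  {"delta_pos": [0, 0, -1.5], "dr": [0, 0, 0]},
  {"delta_pos": [0, 0, 0], "dr": [0, 0, 0]},
  {"delta_pos": [0, 0, 0], "dr": [0, 0, 0]},
])

```text
time_s: 11.95
position: [0.5135, 0.0408, 0.1476]
tool_rot: [[0.533, -0.846, -0.0], [-0.846, -0.533, 0.0], [-0.0, 0.0, -1.0]]
ft_force: [-0.2, 0.5, -0.7]
grip_width: 0.0129
```

Request:
arm_command([
  {"delta_pos": [0, 0, -1.5], "dr": [0, 0, 0]},
  {"delta_pos": [0, 0, -1.5], "dr": [0, 0, 0]},
  {"delta_pos": [0, 0, 0], "dr": [0, 0, 0]},
  {"delta_pos": [0, 0, 0], "dr": [0, 0, 0]},
])

```text
time_s: 12.35
position: [0.5136, 0.0408, 0.1449]
tool_rot: [[0.533, -0.846, 0.001], [-0.846, -0.533, -0.0], [0.0, -0.0, -1.0]]
ft_force: [-0.1, -0.1, 3.3]
grip_width: 0.013
```

Request:
arm_command([
  {"delta_pos": [0, 0, -1.5], "dr": [0, 0, 0]},
  {"delta_pos": [0, 0, -1.5], "dr": [0, 0, 0]},
  {"delta_pos": [0, 0, -1.5], "dr": [0, 0, 0]},
  {"delta_pos": [0, 0, 0], "dr": [0, 0, 0]},
  {"delta_pos": [0, 0, 0], "dr": [0, 0, 0]},
], squeeze=70)

```text
time_s: 12.85
position: [0.5137, 0.0408, 0.1406]
tool_rot: [[0.533, -0.846, 0.001], [-0.846, -0.533, -0.0], [0.001, -0.001, -1.0]]
ft_force: [-1.9, 0.1, 8.4]
grip_width: 0.0122
```

Request:
arm_command([
  {"delta_pos": [0, 0, -1], "dr": [0, 0, 0]},
  {"delta_pos": [0, 0, -0.5], "dr": [0, 0, 0]},
  {"delta_pos": [0, 0, 0], "dr": [0, 0, 0]},
  {"delta_pos": [0, 0, 0], "dr": [0, 0, 0]},
])

```text
time_s: 13.25
position: [0.5137, 0.0408, 0.1395]
tool_rot: [[0.533, -0.846, 0.001], [-0.846, -0.533, -0.0], [0.001, -0.001, -1.0]]
ft_force: [-2.9, -0.1, 12.8]
grip_width: 0.0124
```

Now at 12.8 N, past the 10 N needed and at the predicted 6 mm. I'll push slightly more to confirm the hard stop.

Request:
arm_command([
  {"delta_pos": [0, 0, -0.6], "dr": [0, 0, 0]},
  {"delta_pos": [0, 0, 0], "dr": [0, 0, 0]},
  {"delta_pos": [0, 0, 0], "dr": [0, 0, 0]},
  {"delta_pos": [0, 0, 0], "dr": [0, 0, 0]},
  {"delta_pos": [0, 0, 0], "dr": [0, 0, 0]},
])

```text
time_s: 13.75
position: [0.5138, 0.0408, 0.1394]
tool_rot: [[0.533, -0.846, 0.002], [-0.846, -0.533, -0.0], [0.001, -0.001, -1.0]]
ft_force: [-4.5, 0.2, 15.7]
grip_width: 0.0122
```

Run:
```python
from rig import env
import cv2,numpy as np
a=env.get_image("scene");b=env.get_image("side")
f=lambda im,x,y:cv2.resize(im[y:y+70,x:x+70],None,fx=5.5,fy=5.5,interpolation=2)
cv2.imwrite("pics/s6.png",np.hstack([f(a,305,190),f(b,290,210)]))
o=env.observe();print(o['time_s'],o['position'],o['ft_force'])
```

```text
13.85 [0.51375691 0.04078799 0.1394158 ] [-3.80902286  0.7767215  16.13582893]
```

View pics/s6.png

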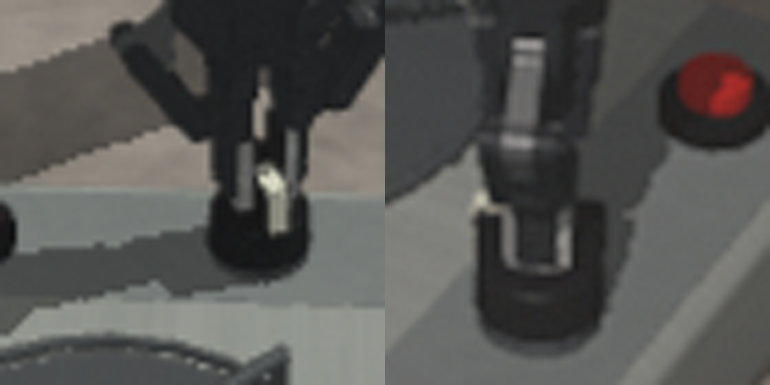

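The skirt sits almost on the collar (about a 2 mm gap), the button is back up, and the push of about 16 N is against the stop.

```bash
python3 -c "
from rig import env
print(env.close_job()); o=env.observe(); print(o['time_s'],o['position'],o['ft_force'])"
```

```text
the job is handed in; nothing more can be done
None
the job is handed in; nothing more can be done
```

The job is done and handed in at about 14 s of the 51 s allowed, with the arm still holding the knob pushed fully down.

- **Reset button:** I pressed it to its hard stop. The force reached 15 N with no further travel at about 6 mm, and I then released it. The last side picture shows it back up.
- **Knob:** I gripped it by the bar and turned it to about 32° to match the spindle's flat. It slid on with almost no force and met the spring at the predicted height (TCP about 0.1455 m). I then pushed it about 6 mm further, to the stop.
- **Last checks:** The force was about 16 N, above the 10 N needed, and a further 0.6 mm of command moved the tool only about 0.1 mm. The pictures show the skirt just above the collar.
- **Disagreements:** The wrist camera seems off by about 1 mm sideways; I corrected for it using the scene and side pictures. The flat's direction came out between 31° and 35° on most readings (one rough early reading gave 40°). At the end there was also a small side force of about 4 N.
- **Not re-checked:** I kept clear of the mug, jar and bowl, but took no final picture of them.

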